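# Nest the sample cups and hold the telescoping arm at its mark

### The arm

A 6-joint arm with a two-finger parallel gripper is mounted at the origin on a cart in front of the work surface, level with it; the furniture and walls round the work are solid. World frame = base frame: x ahead of the robot, y to its left, z up, the work surface at z = 0. Lengths are in m, angles in rad, forces in N, time in s.
With the tool pointing down it reaches from about 0.35 to 0.85 m from the base axis. Payload 8.1 kg.
Tool frame: the origin (TCP) lies at the centre of the arm's flange, where the gripper is bolted on; the fingertips stand 186 mm ahead of it and the grasp point (between the pads) lies 167 mm ahead of it (robot.grasp_offset is the distance from the TCP to the grasp point, in m); z points along the fingers, y is the line along which they close (so a half turn about z gives the same grasp; the last joint's range is limited). The gripper opens to 93 mm and grips with 3 to 60 N. Pads are 15 mm wide; open, the fingers measure 128 mm over their backs; the gripper's body (75 mm by 188 mm) begins 65 mm behind the grasp point.
Start: joints at [1.147, 0.13, 1.488, -0, 1.523, -0.085], TCP at [0.199, 0.566, 0.405] pointing down, gripper open.
Joint ranges: [-2.96, 2.96], [-0.89, 2.26], [0.02, 2.5], [-1.34, 4.48], [0, 2.73], [-2.66, 2.66]. Speed limits (rad/s): [2.39, 2.39, 2.79, 3.14, 3.14, 3.14].

### API

Orientations are given as a rotation vector (axis times angle).
In Python, from plant import robot gives the robot as it stands.
- The arm moves only by the tool drive_tool, never from a script. Its argument "moves" is one flat list of numbers, 7 for each row, row after row: the finger opening in mm, from 0 to 93, then the shift along the tool's x, y, z in mm, then the turn, a rotation vector about the tool's x, y, z in degrees. A call has 1 to 8 rows; each row shifts and turns the commanded pose from where the row before left it, along the tool's axes as they then stand; what a row does not reach is not made up. A row lasts 1/10 s, in which the tool goes at most 50 mm and 8.59 degrees, less where a joint would pass 70% of its speed; a pose out of reach is approached as far as the arm can. A call is refused whole if a number of a shift passes 50 or a number of a turn 8.59, either way. A call with a gripper value outside its range is refused whole. The fingers move at their own pace and stop on an object; "grip_force" is the grip in N (left out, the last holds). Time passes only in rows, so rows that do not move let the fingers close. It gives the time, the measured TCP pose, the force, the opening and the grip force at its end, in the units of the state.
- robot.read_state(): the state, without advancing time (a new reading comes with each control period).
- robot.read_camera(name): name is "scene" or "top" or "wrist"; returns a dict with "color" (420x560x3 uint8, red, green, blue), "depth" (420x560 float32, m along the optical axis (not along the pixel's ray), 0 where there is no reading), "mtx" (3x3 intrinsics, pixels), "R" (3x3) and "t" (3): a world point X has camera coordinates R X + t. Camera axes: x right, y down, z forward; pixel columns grow to the right and rows downward; lengths in m; the calibration is good to about 2 mm. A picture is of the moment at which its call begins.
- robot.close_job(): hands the job in; it is judged then, once.
The state is a dict: "t": time; "q": joint angles; "dq": joint speeds; "joint_torque": joint torques, N m; "tool_pos": TCP position; "orientation": TCP orientation; "force": force on the tool from outside, world axes, zero at the start; "wrist_torque": the same for the moment, N m; "opening": finger opening in m; "gripper_force": force on a finger pad.
Only numpy, scipy, OpenCV 4.12 (cv2) and the standard library are available. Lean on these libraries where they do the work, as an engineer would, in place of code of your own. Each camera call takes 0.05 s, during which the arm holds its last target. There are 200 camera calls.

### The job

Nest the two loose metal cups upright and fully down in the open cup holder at the end of the telescoping arm: first the wide middle cup in the holder, then the narrow small cup in the middle one. Then squeeze the arm's grip head so that its lock button goes in, draw the arm out until its pointer lines up with the marker on the scale, and finish while still squeezing and holding it there, because a spring pulls the arm home when it is let go. Leave the marker, the vials and the loupe where they are.

Things in the scene. Friction and masses are not known exactly. Their poses are not given: they have to be found in the camera images.
- slide_arm (a joint): extension of the telescoping arm in m: 0 home, grows as it is drawn out along x of grip_point, stop at 0.095. It slides level and straight; a spring of 4 to 5 N pulls it home. At home it is locked until lock_button is in by over 4 mm; the lock bites nowhere else. The sleeve is fixed to a dark foot plate, 150 x 64 x 6 mm, on the surface.
- lock_button (a joint): travel of the lock button in m: 0 out, 0.006 fully in. The grey paddle on the grip head, 20 mm along x, 46 to 86 mm above the surface; pressed along -y of grip_point; sprung, 3 N at the start, 6 N fully in. Grip with fingers down, closing along y at grip_point, one on the button, one on the far face (34 mm wide free, 28 mm squeezed); fingertips above 42 mm, as the lock parts lie lower.
- grip_point (a point): point in the grip head, a black block with the grey lock button on one side, on the sliding arm between sleeve and cup holder. Axes: x the way the arm is drawn out (to the holder), y to the button, z up. Block 24 mm along x, x -12 to 12; y -14 to 12; 44 to 90 mm above the surface; the button stands out to y = 20 mm, when in 14 mm. The point is 68 mm above the surface.
- holder_floor (a point): centre of the inner floor of the cup holder, an open round aluminium cup at the end of the sliding arm, 80 mm beyond grip_point along its x, moving with it. The floor is 13 mm above the surface; the rim is 32 mm above the floor, outside diameter 72 mm; inside diameter 60 mm at the floor, 64 mm at the rim.
- middle_cup: plain steel cup, loose, 65 mm high, outside diameter 48 mm at the foot and 52 mm at the rim, wall 3.5 mm, bottom 4 mm thick, about 90 g. Origin at the centre of its underside, z up its axis. Nested it stands 33 mm above the holder's rim.
- middle_floor (a point): centre of the inner floor of the middle cup, 4 mm above its underside; inside diameter 41 mm at the floor, 45 mm at the rim
- small_cup: plain steel cup, loose, narrow, 95 mm high, outside diameter 30 mm at the foot and 34 mm at the rim, wall 3 mm, bottom 4 mm, about 60 g. Origin at the centre of its underside, z up its axis. Nested it stands 34 mm above the middle cup's rim.
- index_marker (a joint): where the marker stands on the scale, in m: the arm's extension at which the pointer lines up with it. It is held by 15 N of friction; do not move it.
- marker_line (a point): white line on the dark clip (10 mm wide) that rides on the edge of the white scale strip on top of the sleeve, on the button side; scale marks every 5 mm, a long one every 10 mm. The point lies 40 mm above the surface; its x axis is along the arm.
- pointer_tip (a point): tip of the dark pointer with a white line that sticks out of the slot in the sleeve's top over the scale strip and moves with the arm, 140 mm behind the grip head, 40 mm above the surface; its x axis is along the arm
- vial_1: bystander: small capped sample vial, 21 mm diameter, 56 mm high; origin at the centre of its underside
- vial_2: bystander: small capped sample vial like vial_1
- loupe: bystander: black waisted loupe, 36 mm diameter, 32 mm high; origin at the centre of its underside

How it is judged:
On the way, in this order (a step that is already met when the one before it is completed fails the run):
1. the middle cup stands upright on the holder's floor (horizontal distance between middle_cup and holder_floor below 0.01 m and z of middle_cup in the frame of holder_floor between -0.004 and 0.005 m and angle between middle_cup's own z axis and vertical below 0.12 rad and contact force between the fingers and middle_cup below 0.1 N), for 0.2 s.
2. the small cup stands upright on the middle cup's floor, in the holder (horizontal distance between middle_cup and holder_floor below 0.01 m and z of middle_cup in the frame of holder_floor between -0.004 and 0.005 m and angle between middle_cup's own z axis and vertical below 0.12 rad and horizontal distance between small_cup and middle_floor below 0.01 m and z of small_cup in the frame of middle_floor between -0.004 and 0.005 m and angle between small_cup's own z axis and vertical below 0.15 rad and contact force between the fingers and small_cup below 0.1 N), for 0.2 s.
3. the lock button is squeezed in by the fingers while the arm is still home (value of joint lock_button above 0.004 m and value of joint slide_arm below 0.015 m and contact force between the fingers and anything else above 2 N), for 0.05 s.
At the end, for the whole second after the job is handed in: Pointer within 3 mm of the marker line and still (under 5 mm/s); fingers still squeezing the grip head (over 2 N), lock button in by over 4 mm; middle cup on the holder's floor and small cup on the middle cup's floor (within 5 mm in height, 10 mm of centre), upright within 0.12 and 0.15 rad (x of pointer_tip in the frame of marker_line between -0.003 and 0.003 m and velocity of joint slide_arm between -0.005 and 0.005 m/s and value of joint lock_button above 0.004 m and contact force between the fingers and anything else above 2 N and horizontal distance between middle_cup and holder_floor below 0.01 m and z of middle_cup in the frame of holder_floor between -0.004 and 0.005 m and angle between middle_cup's own z axis and vertical below 0.12 rad and horizontal distance between small_cup and middle_floor below 0.01 m and z of small_cup in the frame of middle_floor between -0.004 and 0.005 m and angle between small_cup's own z axis and vertical below 0.15 rad); the arm keeps its last pose, push and grip.
It fails at once if the marker is pushed along the scale by more than 2 mm (distance of marker_line from where it was at the start of the episode above 0.002 m).
It fails at once if a vial or the loupe is knocked over or shifted by more than 20 mm (distance of any of vial_1, vial_2, loupe from where it was at the start of the episode above 0.02 m or angle between any of vial_1, vial_2, loupe's own z axis and vertical above 0.5 rad).
It also fails if it takes over 64 s, if anything falls off the work surface, if the arm or the gripper's body presses on something with over 40 N, if the wrist force passes 120 N, or if a joint passes its speed limit or range.

## Working session

There is one attempt and no reset: what is moved stays moved. The work goes in short steps, Python scripts to look and compute and a tool call to move; the robot and the scene stay as the last step left them, time stands still between calls to the robot, and variables do not carry over. Pictures are saved under pics/ and viewed, at most 10 in all, crops included, and the job is handed in when it is done.

Besides the shell and the picture viewer there is one more tool, called after ">>>" in YAML: its name, and indented under it one key for each argument. drive_tool: Moves the arm, as the interface text tells. Its arguments: {"type":"object","properties":{"moves":{"type":"array","items":{"type":"number"}},"grip_force":{"type":"number"}},"required":["moves"]}

```bash
mkdir -p pics; cat > h.py <<'E'
import numpy as np, cv2
from plant import robot
def cam(n):
    c=robot.read_camera(n); np.savez('last_'+n,**c); return c
def world(c):
    d=c['depth']; v,u=np.mgrid[:d.shape[0],:d.shape[1]]
    K=c['mtx']; p=np.stack([(u-K[0,2])/K[0,0]*d,(v-K[1,2])/K[1,1]*d,d],-1)
    return (p-c['t'])@c['R']
def save(n,im): cv2.imwrite('pics/'+n,im[...,::-1])
E
python3 - <<'E'
from h import *
a=cam('top');b=cam('scene')
save('top.png',a['color']);save('scene.png',b['color'])
s=robot.read_state();print(s['t'],s['tool_pos'],s['orientation'],s['opening'])
E
```

```text
0.1 [0.19930052 0.56572258 0.40381598] [-5.29516481e-01 -3.09620304e+00  2.46203204e-03] 0.09312488734388744
```

View pics/top.png

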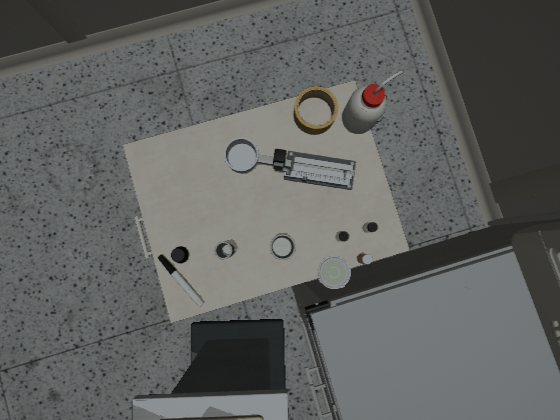

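View pics/scene.png

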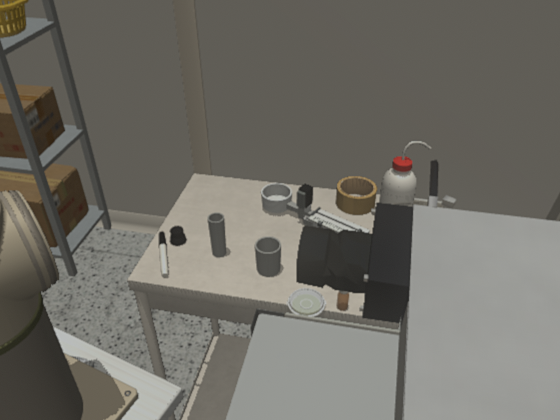

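The top view shows the holder at (242,156), grip head (280,158), sleeve (320,170), small cup (226,250), middle cup (282,246), vials (343,236) and (372,227), and loupe (180,255).

```bash
python3 - <<'E'
from h import *
a=dict(np.load('last_top.npz'));W=world(a)
print(a['mtx'][0,0], -a['R'].T@a['t'])
for n,u,v,r in [('holder',242,156,20),('grip',280,158,10),('sleeve',320,170,38),('small',226,250,12),('mid',282,246,14),('v1',343,236,8),('v2',372,227,8),('loupe',180,255,10),('dish',335,272,18),('ctr',200,200,3)]:
    P=W[v-r:v+r+1,u-r:u+r+1].reshape(-1,3);P=P[P[:,2]>.012] if n!='ctr' else P
    zt=np.percentile(P[:,2],97);T=P[P[:,2]>zt-.008]
    if n in('holder',): T=P[(P[:,2]>.038)&(P[:,2]<.05)]
    print(n,'top z',zt.round(4),'mid',((T.max(0)+T.min(0))/2).round(4),'ext',np.ptp(T,0).round(3),len(T))
im=a['color'][125:205,215:375]; save('crop.png',cv2.resize(im,None,fx=5,fy=5,interpolation=cv2.INTER_CUBIC))
E
```

```text
428.6298679199302 [ 0.44969471 -0.12856761  0.91826562]
holder top z 0.0465 mid [ 0.6461 -0.0774  0.0434] ext [0.071 0.07  0.011] 238
grip top z 0.0918 mid [ 0.5473 -0.1486  0.5011] ext [0.195 0.04  0.834] 190
sleeve top z 0.0894 mid [ 0.546  -0.1486  0.4998] ext [0.193 0.04  0.837] 84
small top z 0.0957 mid [ 0.4491 -0.078   0.5032] ext [0.031 0.101 0.83 ] 85
mid top z 0.0666 mid [ 0.4529 -0.1556  0.4885] ext [0.05  0.054 0.86 ] 148
v1 top z 0.5317 mid [ 0.4497 -0.1286  0.9183] ext [0. 0. 0.] 4
v2 top z 0.0583 mid [ 0.4737 -0.2398  0.4846] ext [0.048 0.222 0.867] 83
loupe top z 0.034 mid [ 0.4424 -0.0294  0.4723] ext [0.027 0.198 0.892] 162
dish top z 0.0183 mid [ 0.4074 -0.2143  0.4651] ext [0.085 0.171 0.906] 720
ctr top z 0.0021 mid [ 0.5572  0.0149 -0.0009] ext [0.013 0.013 0.007] 48
```

View pics/crop.png

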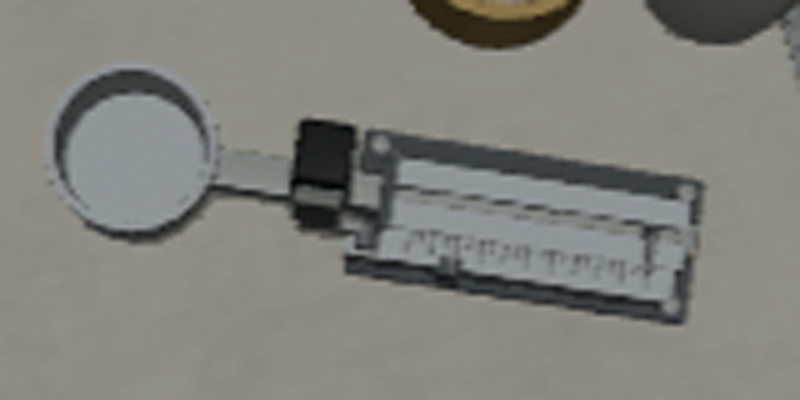

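The crop shows the button on the lower side of the head (315,195), the marker clip near (450,265), and the pointer near (655,240). I'll refine these, and check the large objects too.

```bash
python3 - <<'E'
from h import *
a=dict(np.load('last_top.npz'));W=world(a);W[a['depth']==0]=np.nan
b=dict(np.load('last_scene.npz'));B=world(b);B[b['depth']==0]=np.nan
for u,v in [(330,260),(390,280),(390,220),(480,300),(270,370),(350,350),(40,280),(400,175),(440,200)]: print('scene',u,v,B[v,u].round(3))
for u,v in [(400,340),(330,330),(370,105),(315,90),(372,97),(240,350),(450,300),(520,250)]: print('top',u,v,W[v,u].round(3))
def circ(n,u,v,r,lo,hi):
    P=W[v-r:v+r+1,u-r:u+r+1].reshape(-1,3);P=P[(P[:,2]>lo)&(P[:,2]<hi)][:,:2]
    c,R=cv2.minEnclosingCircle(P.astype(np.float32));print(n,np.round(c,4),round(R,4),len(P))
circ('holder',242,156,20,.038,.052);circ('small',226,250,12,.088,.103);circ('mid',282,246,14,.058,.073)
circ('v1',343,236,8,.048,.064);circ('v2',372,227,8,.048,.064);circ('loupe',180,255,10,.026,.04)
P=W[145:175,268:292].reshape(-1,3);P=P[(P[:,2]>.08)&(P[:,2]<.1)][:,:2].astype(np.float32)
r=cv2.minAreaRect(P);print('grip',r,P.mean(0))
m=(W[...,2]>.003)&(W[...,2]<.012);m[:,:283]=0;m[:150]=0;m[190:]=0;m[:,358:]=0
Q=W[m][:,:2];
m2=(W[...,2]>.003)&(W[...,2]<.06);m2[:,:286]=0;m2[:150]=0;m2[190:]=0;m2[:,358:]=0
r=cv2.minAreaRect(W[m2][:,:2].astype(np.float32));print('plate',r, cv2.boxPoints(r))
E
```

```text
scene 330 260 [ 0.054 -0.426  0.462]
scene 390 280 [ 0.045 -0.473  0.47 ]
scene 390 220 [ 0.094 -0.457  0.482]
scene 480 300 [ 0.054 -0.531  0.469]
scene 270 370 [ 0.218 -0.284  0.035]
scene 350 350 [ 0.31  -0.383  0.035]
scene 40 280 [ 0.038 -0.087  0.304]
scene 400 175 [ 0.711 -0.337  0.126]
scene 440 200 [ 1.584 -0.341 -0.503]
top 400 340 [ 0.258 -0.392  0.035]
top 330 330 [ 0.282 -0.25   0.036]
top 370 105 [ 0.712 -0.326  0.143]
top 315 90 [ 0.781 -0.236  0.042]
top 372 97 [ 0.723 -0.327  0.155]
top 240 350 [ 0.112 -0.026 -0.569]
top 450 300 [ 0.334 -0.5    0.033]
top 520 250 [ 0.435 -0.591  0.142]
holder [ 0.6464 -0.0774] 0.036 238
small [ 0.4491 -0.0433] 0.0168 84
mid [ 0.4527 -0.1578] 0.0257 146
v1 [ 0.4711 -0.2828] 0.0101 80
v2 [ 0.4881 -0.3421] 0.0101 85
loupe [0.4418 0.0562] 0.0145 160
grip ((0.6278644800186157, -0.15521246194839478), (0.02396172285079956, 0.03381480276584625), 80.41580200195312) [ 0.6276099  -0.15526056]
plate ((0.6172148585319519, -0.24842619895935059), (0.1560499519109726, 0.08571875840425491), 88.61827850341797) [[ 0.5724865  -0.325395  ]
 [ 0.65818036 -0.32746196]
 [ 0.6619432  -0.17145741]
 [ 0.57624936 -0.16939044]]
```

>>> drive_tool:
  moves: [70,-30,-37.5,0,0,0,0,70,-30,-37.5,0,0,0,0,70,-30,-37.5,0,0,0,0,70,-30,-37.5,0,0,0,0,70,-30,-37.5,0,0,0,0,70,-30,-37.5,0,0,0,0,70,-30,-37.5,0,0,0,0,70,-30,-37.5,0,0,0,0]
  grip_force: 20

```text
t: 0.9
tool_pos: [0.326, 0.2014, 0.4045]
orientation: [0.529, 3.097, 0.0]
force: [0.8, 0.2, 0.1]
opening: 0.0697
gripper_force: 0.0
```

>>> drive_tool:
  moves: [70,-30,-37.5,0,0,0,0,70,-30,-37.5,0,0,0,0,70,-30,-37.5,0,0,0,0,70,-30,-37.5,0,0,0,0,70,-30,-37.5,0,0,0,0,70,-30,-37.5,0,0,0,0,70,-30,-37.5,0,0,0,0,70,-30,-37.5,0,0,0,0]

```text
t: 1.7
tool_pos: [0.4528, -0.1617, 0.4044]
orientation: [-0.53, -3.096, -0.0]
force: [0.3, 1.0, -1.3]
opening: 0.0701
gripper_force: 0.0
```

>>> drive_tool:
  moves: [70,0,0,0,0,0,8.1,70,0,0,0,0,0,8.1,70,0,0,0,0,0,8.1,70,0,0,0,0,0,8.1,70,0,0,0,0,0,8.1]

```text
t: 2.2
tool_pos: [0.4525, -0.1596, 0.4042]
orientation: [-1.576, -2.716, 0.0]
force: [0.4, -0.5, -0.0]
opening: 0.07
gripper_force: 0.0
```

>>> drive_tool:
  moves: [70,0,0,0,0,0,8.1,70,0,0,0,0,0,8.1,70,0,0,0,0,0,8.1,70,0,0,0,0,0,8.1,70,0,0,0,0,0,8.1,70,0,0,0,0,0,0]

```text
t: 2.8
tool_pos: [0.4526, -0.1595, 0.4043]
orientation: [-2.416, -2.007, 0.001]
force: [-0.5, 0.7, 0.6]
opening: 0.0701
gripper_force: 0.0
```

```bash
cat >> h.py <<'E'
def circ(W,cx,cy,r,lo,hi):
    P=W.reshape(-1,3);P=P[(np.hypot(P[:,0]-cx,P[:,1]-cy)<r)&(P[:,2]>lo)&(P[:,2]<hi)][:,:2]
    if len(P)<5: return None
    c,R=cv2.minEnclosingCircle(P.astype(np.float32)); return np.round(c,4),round(R,4),len(P)
E
python3 - <<'E'
from h import *
a=cam('wrist');W=world(a);W[a['depth']==0]=np.nan
save('w1.png',a['color'])
print('mid',circ(W,.4527,-.1578,.04,.06,.07)); print('small',circ(W,.449,-.043,.03,.09,.1)); print('holder',circ(W,.646,-.077,.05,.04,.05))
E
```

```text
mid (array([ 0.4509, -0.1546]), 0.0259, 490)
small (array([ 0.4472, -0.0403]), 0.0169, 435)
holder (array([ 0.6442, -0.0744]), 0.0362, 1061)
```

View pics/w1.png

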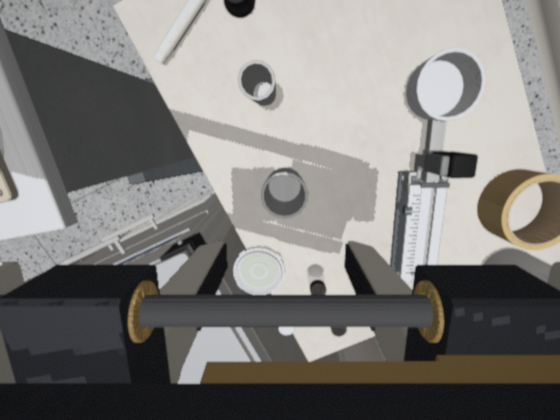

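The wrist view shows the middle cup at (284,192), small cup (257,82), holder (447,82) and grip head (445,165). The wrist estimates differ from the top camera by about 3 mm, so I use the mean and pick the middle cup.

>>> drive_tool:
  moves: [70,3.5,0,45,0,0,0,70,0,0,45,0,0,0,70,0,0,40,0,0,0,70,0,0,30,0,0,0,70,0,0,20,0,0,0,70,0,0,0,0,0,0]

```text
t: 3.45
tool_pos: [0.4515, -0.1552, 0.2212]
orientation: [-2.405, -2.012, 0.005]
force: [-0.3, -0.0, -0.3]
opening: 0.0703
gripper_force: 0.0
```

>>> drive_tool:
  moves: [45,0,0,0,0,0,0,45,0,0,0,0,0,0,45,0,0,0,0,0,0,45,0,0,0,0,0,0]
  grip_force: 20

```text
t: 3.85
tool_pos: [0.454, -0.1564, 0.2264]
orientation: [2.412, 2.01, 0.002]
force: [-1.5, 0.1, 6.1]
opening: 0.0505
gripper_force: 20.0
```

>>> drive_tool:
  moves: [45,0,0,-30,0,0,0,45,0,0,-35,0,0,0,45,0,0,-35,0,0,0,45,25,35,0,0,0,0,45,25,35,0,0,0,0,45,25,35,0,0,0,0,45,25,35,0,0,0,0,45,14,35,0,0,0,0]

```text
t: 4.65
tool_pos: [0.6477, -0.0737, 0.3251]
orientation: [2.412, 2.013, 0.001]
force: [-0.2, -0.7, -0.9]
opening: 0.0505
gripper_force: 20.0
```

```bash
python3 - <<'E'
from h import *
a=cam('wrist');W=world(a);W[a['depth']==0]=np.nan
save('w2.png',a['color'])
s=robot.read_state();print(s['t'],s['tool_pos'],s['orientation'],s['opening'],s['gripper_force'])
p=s['tool_pos']
for z in (.13,.15,.165): print('cup in hand',z,circ(W,p[0],p[1],.045,z,z+.012))
print('holder',circ(W,.645,-.076,.05,.04,.05))
E
```

```text
4.7 [ 0.65110354 -0.07307239  0.32324995] [2.4115653  2.01317403 0.00313931] 0.05081550990164078 19.999135736434255
cup in hand 0.13 (array([ 0.6479, -0.064 ]), 0.0334, 1233)
cup in hand 0.15 (array([ 0.6486, -0.0643]), 0.0401, 1520)
cup in hand 0.165 (array([ 0.649 , -0.0643]), 0.0406, 959)
holder (array([ 0.6442, -0.0745]), 0.0359, 681)
```

View pics/w2.png

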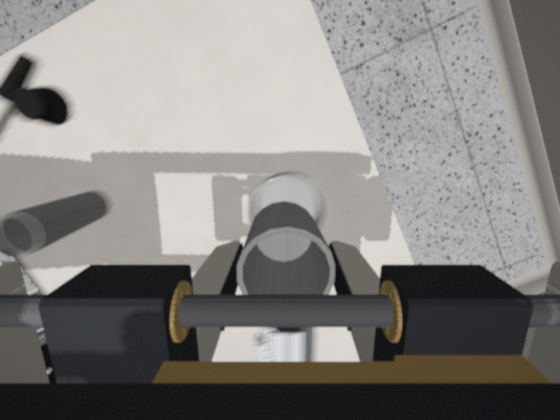

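```bash
python3 - <<'E'
from h import *
a=dict(np.load('last_wrist.npz'));W=world(a)
K,R,t=a['mtx'],a['R'],a['t'];C=-R.T@t
def ray(u,v,z):
    d=R.T@np.linalg.solve(K,[u,v,1.]);return C+d*(z-C[2])/d[2]
print(W[300:303,283:290,2].round(3),W[228:234,288,2].round(3),W[268,233:242,2].round(3))
for z in(.158,.163,.168):
    p=[ray(238,267,z),ray(335,267,z),ray(288,229,z),ray(285,308,z)]
    print(z,((p[0]+p[1])/2).round(4),np.linalg.norm(p[0]-p[1]).round(4),((p[2]+p[3])/2).round(4),np.linalg.norm(p[2]-p[3]).round(4))
s=robot.read_state();print(s['tool_pos'])
E
```

```text
[[0.238 0.238 0.238 0.238 0.238 0.238 0.237]
 [0.238 0.239 0.238 0.238 0.239 0.237 0.238]
 [0.24  0.239 0.238 0.239 0.239 0.238 0.239]] [0.164 0.163 0.164 0.163 0.102 0.102] [0.171 0.168 0.167 0.164 0.164 0.165 0.164 0.166 0.164]
0.158 [ 0.6475 -0.0717  0.158 ] 0.0516 [ 0.6472 -0.0734  0.158 ] 0.046
0.163 [ 0.6479 -0.0693  0.163 ] 0.0498 [ 0.6476 -0.0709  0.163 ] 0.0444
0.168 [ 0.6483 -0.067   0.168 ] 0.048 [ 0.648  -0.0685  0.168 ] 0.0428
[ 0.65110354 -0.07307239  0.32324995]
```

>>> drive_tool:
  moves: [45,-0.7,-3.5,20,0,0,0,45,0,0,25,0,0,0,45,0,0,20,0,0,0,45,0,0,12,0,0,0,45,0,0,5,0,0,0,45,0,0,0,0,0,0]

```text
t: 5.3
tool_pos: [0.6424, -0.0757, 0.2425]
orientation: [-2.414, -2.01, 0.001]
force: [-0.3, -0.1, -1.6]
opening: 0.0508
gripper_force: 20.0
```

>>> drive_tool:
  moves: [45,0,0,1.5,0,0,0,45,0,0,1.5,0,0,0,45,0,0,0,0,0,0]

```text
t: 5.6
tool_pos: [0.6427, -0.0757, 0.2405]
orientation: [2.413, 2.01, 0.001]
force: [-0.6, 0.3, -0.7]
opening: 0.0506
gripper_force: 20.0
```

>>> drive_tool:
  moves: [45,0,0,1.5,0,0,0,45,0,0,1.5,0,0,0,45,0,0,0,0,0,0]

```text
t: 5.9
tool_pos: [0.6429, -0.0756, 0.2392]
orientation: [2.413, 2.01, 0.001]
force: [-5.9, 0.9, 13.5]
opening: 0.0509
gripper_force: 20.0
```

>>> drive_tool:
  moves: [66,0,0,0,0,0,0,66,0,0,0,0,0,0,66,0,0,0,0,0,0,66,0,0,0,0,0,0,66,0,0,0,0,0,0]

```text
t: 6.4
tool_pos: [0.6424, -0.0756, 0.2365]
orientation: [-2.414, -2.01, 0.0]
force: [0.0, 0.4, 1.2]
opening: 0.0664
gripper_force: 0.0
```

>>> drive_tool:
  moves: [66,0,0,-35,0,0,0,66,0,0,-45,0,0,0,66,0,0,-40,0,0,0,66,0,0,-40,0,0,0,66,0,0,0,0,0,0]

```text
t: 6.9
tool_pos: [0.6439, -0.0759, 0.4051]
orientation: [2.407, 2.005, 0.012]
force: [0.7, 0.1, 0.8]
opening: 0.0662
gripper_force: 0.0
```

```bash
python3 - <<'E'
from h import *
a=cam('wrist');W=world(a);W[a['depth']==0]=np.nan
print('w holder',circ(W,.645,-.076,.05,.04,.05),'mid',circ(W,.645,-.076,.04,.07,.086))
P=W.reshape(-1,3);P=P[(np.hypot(P[:,0]-.645,P[:,1]+.076)<.04)];print('ztop',np.nanpercentile(P[:,2],[90,98]))
save('w3.png',a['color'])
E
```

```text
w holder (array([ 0.6442, -0.0747]), 0.0359, 645) mid (array([ 0.6409, -0.074 ]), 0.026, 572)
ztop [0.34170514 0.34336585]
```

View pics/w3.png

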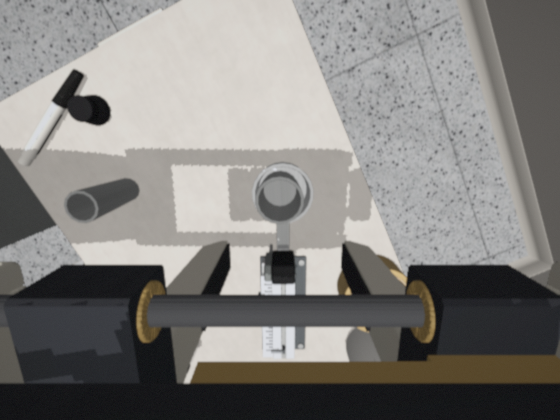

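The middle cup is nested: its rim is at (281,195), inside the holder and 3 mm off centre. Next is the small cup.

>>> drive_tool:
  moves: [60,-2,-49,0,0,0,0,60,0,-49,0,0,0,0,60,0,-49,0,0,0,0,60,0,-50,0,0,0,0,60,0,0,0,0,0,0,60,0,0,0,0,0,0]

```text
t: 7.55
tool_pos: [0.4472, -0.0417, 0.3956]
orientation: [-2.413, -2.011, 0.0]
force: [0.4, -0.7, 0.8]
opening: 0.0595
gripper_force: 0.0
```

```bash
python3 - <<'E'
from h import *
a=cam('wrist');W=world(a);W[a['depth']==0]=np.nan
print('small',circ(W,.448,-.042,.03,.088,.103))
s=robot.read_state();print(s['t'],s['tool_pos'],s['orientation'])
E
```

```text
small (array([ 0.4471, -0.0403]), 0.0169, 380)
7.6 [ 0.44832343 -0.04199758  0.39622771] [2.41372583e+00 2.01053482e+00 2.09489514e-04]
```

Aligned; z needs −142 to reach a TCP height of about 0.254.

>>> drive_tool:
  moves: [60,0,0,40,0,0,0,60,0,0,45,0,0,0,60,0,0,37,0,0,0,60,0,0,20,0,0,0,60,0,0,0,0,0,0]

```text
t: 8.1
tool_pos: [0.4478, -0.042, 0.2507]
orientation: [-2.409, -2.007, 0.007]
force: [0.3, -0.3, 0.5]
opening: 0.0599
gripper_force: 0.0
```

>>> drive_tool:
  moves: [28,0,0,0,0,0,0,28,0,0,0,0,0,0,28,0,0,0,0,0,0,28,0,0,0,0,0,0,28,0,0,0,0,0,0]
  grip_force: 20

```text
t: 8.6
tool_pos: [0.4489, -0.0421, 0.2561]
orientation: [2.412, 2.01, 0.002]
force: [-0.6, -0.1, 5.4]
opening: 0.0339
gripper_force: 20.0
```

>>> drive_tool:
  moves: [28,0,0,-30,0,0,0,28,0,0,-40,0,0,0,28,0,0,-40,0,0,0,28,2.4,40,0,0,0,0,28,0,45,0,0,0,0,28,0,45,0,0,0,0,28,0,40,0,0,0,0,28,0,26.7,0,0,0,0]

```text
t: 9.4
tool_pos: [0.6442, -0.0756, 0.3644]
orientation: [2.414, 2.01, 0.0]
force: [0.2, -0.4, -0.3]
opening: 0.0339
gripper_force: 20.0
```

>>> drive_tool:
  moves: [28,0,0,0,0,0,0,28,0,0,0,0,0,0]

```text
t: 9.6
tool_pos: [0.6422, -0.0752, 0.364]
orientation: [-2.413, -2.01, 0.001]
force: [-0.1, 0.3, -0.3]
opening: 0.034
gripper_force: 20.0
```

```bash
python3 - <<'E'
from h import *
a=cam('wrist');save('w4.png',a['color'])
s=robot.read_state();print(s['t'],s['tool_pos'],s['orientation'],s['opening'],s['gripper_force'])
E
```

```text
9.65 [ 0.64177515 -0.07505921  0.36439227] [-2.41315972e+00 -2.01025144e+00  1.06518636e-03] 0.03384902021641624 19.999943942665368
```

View pics/w4.png

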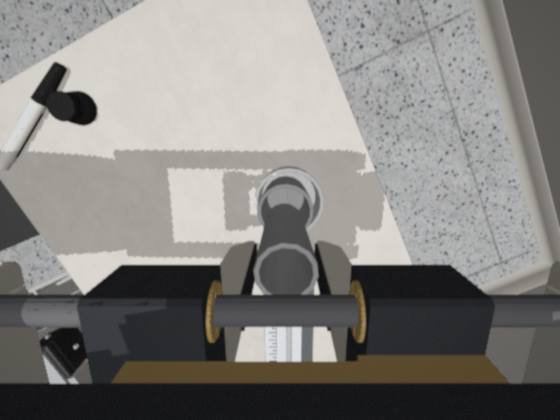

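The small cup is upright in the hand, with its body from (286,265) to (284,200) and in line with the middle cup. Lowering it.

>>> drive_tool:
  moves: [28,0,0,20,0,0,0,28,0,0,25,0,0,0,28,0,0,20,0,0,0,28,0,0,13,0,0,0,28,0,0,7,0,0,0,28,0,0,0,0,0,0]

```text
t: 10.25
tool_pos: [0.6417, -0.075, 0.2793]
orientation: [-2.413, -2.01, 0.001]
force: [0.4, 0.0, -0.6]
opening: 0.0337
gripper_force: 20.0
```

>>> drive_tool:
  moves: [28,0,0,2,0,0,0,28,0,0,2,0,0,0,28,0,0,0,0,0,0]

```text
t: 10.55
tool_pos: [0.6425, -0.0752, 0.2763]
orientation: [2.413, 2.01, 0.001]
force: [0.3, -0.1, -0.3]
opening: 0.0339
gripper_force: 20.0
```

>>> drive_tool:
  moves: [28,0,0,1.5,0,0,0,28,0,0,0,0,0,0]

```text
t: 10.75
tool_pos: [0.6423, -0.0752, 0.2743]
orientation: [2.414, 2.011, 0.0]
force: [0.1, 0.1, -0.8]
opening: 0.0339
gripper_force: 20.0
```

>>> drive_tool:
  moves: [28,0,0,1,0,0,0,28,0,0,1,0,0,0,28,0,0,0,0,0,0]

```text
t: 11.05
tool_pos: [0.6424, -0.0752, 0.2731]
orientation: [2.413, 2.01, 0.001]
force: [-2.0, 0.9, 4.6]
opening: 0.0342
gripper_force: 20.0
```

>>> drive_tool:
  moves: [46,0,0,0,0,0,0,46,0,0,0,0,0,0,46,0,0,0,0,0,0,46,0,0,0,0,0,0,46,0,0,-30,0,0,0,46,0,0,-45,0,0,0,46,0,0,-45,0,0,0,46,0,0,0,0,0,0]

```text
t: 11.85
tool_pos: [0.6439, -0.0755, 0.4013]
orientation: [2.406, 2.004, 0.013]
force: [1.1, -0.5, 0.5]
opening: 0.0463
gripper_force: 0.0
```

```bash
python3 - <<'E'
from h import *
for n in('wrist','top'):
    a=cam(n);W=world(a);W[a['depth']==0]=np.nan
    print(n,'mid',circ(W,.642,-.074,.04,.072,.084),'small',circ(W,.642,-.074,.03,.105,.12),'hold',circ(W,.644,-.075,.045,.038,.05))
E
```

```text
wrist mid (array([ 0.6409, -0.0741]), 0.026, 532) small (array([ 0.6404, -0.0731]), 0.0171, 405) hold (array([ 0.6443, -0.0745]), 0.0358, 672)
top mid None small None hold (array([ 0.6401, -0.1072]), 0.0183, 31)
```

>>> drive_tool:
  moves: [60,-45,0,0,0,0,0,60,-45,0,0,0,0,0,60,-45,0,0,0,0,0,60,-30,0,0,0,0,0,60,0,0,0,0,0,0,60,0,0,0,0,0,0]

```text
t: 12.55
tool_pos: [0.6118, -0.2379, 0.3898]
orientation: [-2.413, -2.006, 0.002]
force: [-0.2, 0.1, 1.0]
opening: 0.0598
gripper_force: 0.0
```

```bash
python3 - <<'E'
from h import *
a=cam('wrist');save('w5.png',a['color'])
s=robot.read_state();print(s['t'],s['tool_pos'],s['orientation'])
im=a['color'][90:290,190:390]
save('w5c.png',np.hstack([cv2.resize(im,(600,600),interpolation=cv2.INTER_CUBIC)]))
E
```

```text
12.6 [ 0.61219376 -0.2370147   0.39028799] [-2.41190945e+00 -2.00842539e+00  1.25088252e-03]
```

View pics/w5c.png

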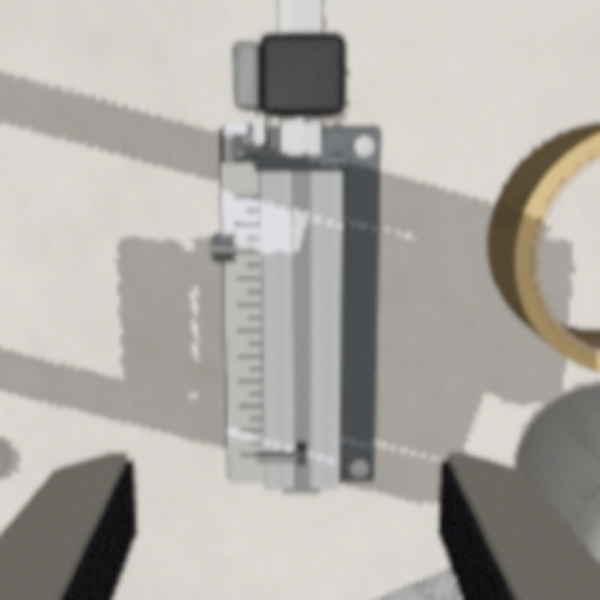

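Crop: pointer line near (280,455), marker clip (222,246), ticks about 13 px per 5 mm, and the grip head (300,75) with its button on the left (246,75). I'll compute the extension.

```bash
python3 - <<'E'
from h import *
a=dict(np.load('last_wrist.npz'));W=world(a);W[a['depth']==0]=np.nan
K,R,t=a['mtx'],a['R'],a['t'];C=-R.T@t;g=a['color'].mean(-1)
def ray(u,v,z):
    d=R.T@np.linalg.solve(K,[u,v,1.]);return C+d*(z-C[2])/d[2]
print('clip cols261-268 rows 164-181');print(g[164:182,261:269].astype(int))
print('pointer rows 236-248');print(g[236:248,270:294:2].astype(int))
print('strip profile',g[150:245,272:276].mean(1).astype(int))
print('z clip',W[168:177,264,2].round(3),'strip',W[200,274,2].round(3),'ptr',W[239:244,284,2].round(3))
P=W.reshape(-1,3);P=P[(P[:,2]>.084)&(P[:,2]<.1)&(np.hypot(P[:,0]-.628,P[:,1]+.155)<.03)]
print('head',cv2.minAreaRect(P[:,:2].astype(np.float32)))
p=ray(190+280/3,90+455/3,.04);m=ray(190+222/3,90+246/3,.04)
x=np.array([.183,.983,0]);print('ext',(m-p)@x,p,m)
# edge directions
for u0,v0,u1,v1 in [(341/3,170/3,341/3,480/3),(262/3,200/3,262/3,440/3)]:
    d=ray(190+u0,90+v0,.04)-ray(190+u1,90+v1,.04);print('dir deg',np.degrees(np.arctan2(d[1],d[0])))
E
```

```text
clip cols261-268 rows 164-181
[[213 207 194 205 219 223 216 195]
 [213 207 194 204 220 223 218 204]
 [208 200 188 200 215 219 217 214]
 [187 173 166 184 199 200 201 208]
 [148 131 133 152 163 162 169 193]
 [118 109 117 125 128 130 148 189]
 [113 108 113 117 116 120 143 186]
 [117 111 116 116 114 115 135 176]
 [132 132 133 132 130 131 138 162]
 [130 130 130 130 130 131 133 145]
 [108 104 104 104 105 105 114 135]
 [ 95  82  80  83  81  84 103 142]
 [108  93  87  84  94 102 116 151]
 [135 126 116 111 135 144 151 167]
 [152 149 139 133 163 174 175 179]
 [158 157 147 143 174 183 184 185]
 [159 157 149 144 176 184 185 185]
 [159 157 149 145 176 185 185 182]]
pointer rows 236-248
[[201 205 196 182 193 193 187 184 185 146 128 144]
 [188 187 177 168 202 201 199 189 189 140  98 133]
 [184 181 170 169 196 199 206 194 201 137  62 126]
 [183 181 177 173 177 183 193 187 203 133  58 127]
 [174 171 168 149 142 148 152 155 174 116  77 139]
 [163 155 151 122 117 118 118 121 128 107  90 149]
 [171 164 160 136 131 134 136 133 132 120  87 144]
 [180 180 177 152 144 147 148 146 146 122  84 134]
 [183 184 
[... 272 characters left out ...]
1 217 218
 205 195 206 210 197 171 164 178 182 167 156 170 182 177 159 164 180 181
 167 160 173 181 173 157 165 181 180 165 165 179 179 163 156 172 180 173
 162 170 181 176 159 163 180 180 167 166 179 178 161 158 175 180 169 163
 175 179 165 152 167 179 174 164 171 178 169 159 182 202 199 179 173 178
 167 149 160 176 182]
z clip [0.037 0.039 0.038 0.038 0.038 0.037 0.037 0.039 0.037] strip 0.036 ptr [0.036 0.038 0.039 0.039 0.038]
head ((0.6260472536087036, -0.15302346646785736), (0.023089338093996048, 0.03275332972407341), 79.47222137451172)
ext 0.08124866805026904 [ 0.59777948 -0.28907135  0.04      ] [ 0.59187453 -0.20531828  0.04      ]
dir deg 80.40217850535801
dir deg 79.10937279656572
```

Extension needed is about 81 mm. Both cups are nested, so I go to the grip head.

>>> drive_tool:
  moves: [64,42,3,0,0,0,0,64,43,0,0,0,0,0,64,0,0,30,0,0,0,64,0,0,40,0,0,0,64,0,0,40,0,0,0,64,0,0,30,0,0,0,64,0,0,14,0,0,0,64,0,0,0,0,0,0]

```text
t: 13.4
tool_pos: [0.6297, -0.1528, 0.2352]
orientation: [-2.409, -2.01, 0.004]
force: [-0.1, 1.2, 0.3]
opening: 0.0638
gripper_force: 0.0
```

>>> drive_tool:
  moves: [64,0,0,0,0,0,0,64,0,0,0,0,0,0]

```text
t: 13.6
tool_pos: [0.6319, -0.1545, 0.2409]
orientation: [2.411, 2.009, 0.003]
force: [0.5, 0.7, 0.5]
opening: 0.064
gripper_force: 0.0
```

>>> drive_tool:
  moves: [24,0,0,0,0,0,0,24,0,0,0,0,0,0,24,0,0,0,0,0,0,24,0,0,0,0,0,0,24,0,0,0,0,0,0,24,0,0,0,0,0,0]
  grip_force: 30

```text
t: 14.2
tool_pos: [0.6305, -0.1544, 0.2383]
orientation: [-2.413, -2.01, 0.001]
force: [-1.7, 0.9, 2.6]
opening: 0.0268
gripper_force: 30.1
```

```bash
python3 - <<'E'
from h import *
P=[];Q=[]
for i in range(4):
    a=cam('wrist');W=world(a);W[a['depth']==0]=np.nan;s=robot.read_state();P.append(s['tool_pos'])
print(np.mean(P,0),s['t'],s['orientation'],s['opening'],s['force'],circ(W,.644,-.075,.045,.04,.05),circ(W,.641,-.074,.025,.105,.12),circ(W,.641,-.074,.04,.072,.084))
E
```

```text
[ 0.63053321 -0.15443372  0.23827288] 14.4 [-2.41335816e+00 -2.01032647e+00  1.02382185e-03] 0.027023178871290465 [-3.75169014 -0.11393693  4.87022512] (array([ 0.6438, -0.0747]), 0.0361, 2471) (array([ 0.6399, -0.0734]), 0.0171, 3288) (array([ 0.6404, -0.0744]), 0.026, 2667)
```

>>> drive_tool:
  moves: [24,3,0,0,0,0,0,24,6,0,0,0,0,0,24,8,0,0,0,0,0,24,8,0,0,0,0,0,24,8,0,0,0,0,0,24,8,0,0,0,0,0,24,8,0,0,0,0,0,24,8,0,0,0,0,0]

```text
t: 15.2
tool_pos: [0.6406, -0.0989, 0.2383]
orientation: [-2.414, -2.01, 0.003]
force: [-5.3, -3.6, 6.2]
opening: 0.0264
gripper_force: 30.1
```

>>> drive_tool:
  moves: [24,8,0,0,0,0,0,24,6,0,0,0,0,0,24,5,0,0,0,0,0,24,3,0,0,0,0,0,24,2,0,0,0,0,0,24,0,0,0,0,0,0,24,0,0,0,0,0,0]

```text
t: 15.9
tool_pos: [0.6449, -0.0751, 0.2383]
orientation: [-2.414, -2.01, 0.003]
force: [-6.8, -2.6, 6.8]
opening: 0.0262
gripper_force: 30.1
```

```bash
python3 - <<'E'
from h import *
P=[]
for i in range(4):
    a=cam('wrist');W=world(a);W[a['depth']==0]=np.nan;s=robot.read_state();P.append(s['tool_pos'])
m=np.mean(P,0);print(m,s['t'],s['orientation'],s['opening'],s['force'],'ext tool',np.linalg.norm((m-[ 0.63053321,-0.15443372,0.238])[:2]))
c=np.array([.644,-.0747])+.081*np.array([.183,.983])
h=circ(W,*c,.045,.04,.05);print(h,'ext holder',np.hypot(*(h[0]-[.6438,-.0747])),circ(W,*c,.03,.105,.12),circ(W,*c,.04,.072,.084))
b=cam('top');im=b['color'][120:210,200:380];save('t2.png',cv2.resize(im,(800,400),interpolation=cv2.INTER_CUBIC))
E
```

```text
[ 0.64492559 -0.0751866   0.23827148] 16.1 [-2.41369066 -2.00996172  0.00271762] 0.026796131934174662 [-6.39579589 -3.23505784  6.74085891] ext tool 0.08054344158132674
(array([0.6583, 0.0044]), 0.036, 2477) ext holder 0.08041803280359448 (array([0.654 , 0.0056]), 0.0171, 3295) (array([0.6547, 0.0045]), 0.026, 2668)
```

View pics/t2.png

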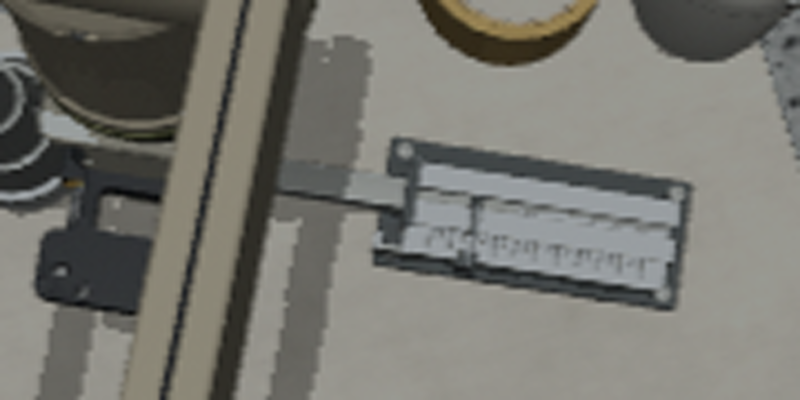

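The top view shows the pointer line at (475,205)–(470,245), running into the clip at (465,258). The match is within about 1 mm, and the cups are still nested, so I'm handing in.

```bash
python3 -c "
from plant import robot
print(robot.close_job())"
```

```text
the job is handed in; nothing more can be done
None
```

The job is handed in: both cups are nested in the holder, and the arm is squeezed and held at about 80.5 mm, with the pointer within about 1 mm of the marker line by camera. The hand-in gave no verdict.

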